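# Raise the counterweighted lid of the red-lidded waste bin

## Robot

A 7-joint arm with a two-finger parallel gripper is mounted at the origin on the work surface. World frame = base frame: x ahead of the robot, y to its left, z up, the work surface at z = 0. Lengths are in m, angles in degrees, forces in N, time in s.
With the tool pointing down it reaches from about 0.425 to 0.95 m from the base axis. Payload 4.7 kg.
Tool frame: the origin (TCP) lies at the very end of the fingers, on their centre line; the grasp point (between the pads) lies r.hold_point_z behind it (r.hold_point_z is the distance from the TCP to the grasp point, in m); z points along the fingers, x is the direction in which the jaws open and shut, and the axes are right-handed (so a half turn about z gives the same grasp; the last joint's range is limited). The gripper opens to 87 mm and grips with 3 to 60 N. Pads are 19 mm wide; open, the fingers measure 117 mm over their backs; the gripper's body (75 mm by 190 mm) begins 51 mm behind the grasp point.
Start: joints at [63.948, 26.849, -2.785, 87.806, 1.381, 65.374, -4.715], TCP at [0.279, -0.615, 0.223] pointing down, gripper open.
Joint ranges: [-148.3, 148.3], [-19.14, 114.17], [-79.39, 73.82], [5.75, 140.21], [-59.74, 239.74], [12.07, 113.84], [-152.46, 152.46]. Speed limits (degrees/s): [147.25, 147.25, 180, 180, 180, 180, 180].

## Interface

Orientations are given as a 3x3 rotation matrix whose columns are the frame's x, y, z axes.
In Python, from rig import monitor, snapshot, get_calibration, r, boxes_of, trace gives the robot as it stands.
- The arm moves only by the shell command python3 -m jog 'ROWS' [OPENING] [FORCE]. ROWS is a JSON object of lists of equal length, an entry for each row: "xyz": the shift along the tool's x, y, z in mm, a list of three; "spin": the turn about the tool's z in degrees. A call has 1 to 5 rows; each row shifts and turns the pose as measured when the row begins, along the tool's axes as they then stand; what a row does not reach is not made up. A row lasts 1/8 s, in which the tool goes at most 62.5 mm and 10.7 degrees, less where a joint would pass 70% of its speed; a pose out of reach is approached as far as the arm can. A call is refused whole if a number of a shift passes 62.5 or a number of a turn 10.7, either way. A call with a gripper value outside its range is refused whole. OPENING is the opening, from 0 (shut) to 1 (fully open), set as the call begins (- or left out, the last holds). The fingers move at their own pace and stop on an object; FORCE is the grip in N (left out, the last holds). Time passes only in rows, so rows that do not move let the fingers close. It gives the time, the measured TCP pose, the force and the opening at its end, in the units of the state.
- monitor.get_state(): the state, without advancing time (a new reading comes with each control period).
- snapshot(name): name is "side" or "top" or "wrist"; returns the picture (480x640x3 uint8, blue, green, red); there is no depth.
- get_calibration(name): a dict with "fov_y" (degrees; the focal length in pixels is half the picture's height over the tangent of half this angle, whatever the lens; pixels are square), "cx", "cy" (the principal point, pixels), "world_from_camera" (4x4, takes a point from camera to world coordinates). Camera axes: x right, y up, looking along -z (the intrinsics and any distortion apply to the point x, -y, -z); pixel columns grow to the right and rows downward; lengths in m; the calibration is good to about 2 mm. The wrist camera is an equidistant fisheye: a pixel r from the principal point sees the ray r / f radians off the axis. A picture is of the moment at which its call begins: read the wrist's pose just before it. get_calibration takes no time and is no camera call; for the wrist camera it gives the pose at the moment of the call.
- r.close_job(): hands the job in, once; it reports no verdict.
Trained networks look in the newest picture that a camera, given by its name, has taken for a name from the list of things; names that differ only in an ending like _2 or _b are one class to them, and where a whole thing is asked for, a point or a joint stands for the part that bears it (a point fixed in the world has none). Each returns a list of dicts, best first, with "p" (0 to 1); they miss things now and then, are a little off and sometimes report something else, mostly with a low value. They report only what shows in the picture. A call takes as long as a camera call. They do not tell look-alikes from the thing itself.
- boxes_of(thing, camera): "xy" ([column, row] in pixels, amid what is visible of it).
- trace(thing, camera): "region" (480x640 bool, what is visible of it) and "xy" ([column, row] in pixels, amid what is visible of it).
The state is a dict: "time_s": time; "joint_pos": joint angles; "qvel": joint speeds; "joint_torque": joint torques, N m; "tcp_pos": TCP position; "tool_rot": TCP orientation; "wrist_force": force on the tool from outside, world axes, zero at the start; "ft_torque": the same for the moment, N m; "width": finger opening in m.
Only numpy, scipy, OpenCV 4.12 (cv2) and the standard library are available. Lean on these libraries where they do the work, as an engineer would, in place of code of your own. Each camera call takes 0.05 s, during which the arm holds its last target.

## Task

Open the waste bin with the red lid: with the fingertips under the tongue at its front, push the lid steadily up past its balance point so that it stays up by itself, then move clear. Only push from below: do not pinch the tongue, do not work the lid by its counterweight, do not fling it, and do not lift, shift or tip the bin. Leave the blue lid shut and everything else where it stands.

Things in the scene. Friction and masses are not known exactly. Their poses are not given: they have to be found in the camera images.
- red_lid (a joint): angle of the RED lid: 0 = shut (level), grows as its front rises, 1.45 rad = fully open at its stop, nearly upright. Hinged along the rear top edge of its bin, counterweighted: it falls shut below its balance point, which lies between 0.65 and 1.05 rad (varies), and beyond it swings on by itself to 1.45 and stays. About 0.7 to 1.5 N up under the tongue raises it from shut; slightly damped.
- red_bin: the yellow waste bin with the RED lid, loose on the bench, about 2 kg, 130 mm deep (its x) x 170 mm wide (its y) x 120 mm high; origin at the centre of its underside, z up, its front (the tongue side) faces its own -x, towards the robot at yaw 0
- red_lip (a point): middle of the front edge of the tongue, on its underside; it swings with the lid. With the lid shut it is 122 mm above the bench, 170 mm in front of the hinge line and 40 mm in front of the bin's front wall, with open space beneath. Axes as the lid's (x from the lip towards the hinge, y along the hinge)
- red_hinge (a point): middle of the hinge line of the red lid: 65 mm behind the bin's centre, 126 mm above the bench; axes as the bin's, the hinge turns about y
- red_tongue: red push tongue on the front of the red lid, 100 mm wide, 8 mm thick, stands 40 mm out in front of the bin's front wall; its origin lies on the hinge line (middle), not on the tongue; moves with the lid
- red_plate: thin red cover plate on the upper side of the red lid and tongue, 88 mm wide, 3 mm thick, from 6 mm behind the tongue's front edge to near the hinge; its origin lies on the hinge line. Fingers that press or pinch the tongue from its upper side touch this plate
- red_weight: steel counterweight of the red lid: a roller 32 mm thick and 90 mm long on two cranked rods, behind and above the hinge (36 mm behind, 34 mm above when shut); origin on the hinge line; swings back and down as the lid opens
- blue_lid (a joint): opening angle of the BLUE lid of the other bin, same construction; 0 = shut; it is to stay shut
- blue_bin: the other yellow waste bin, alike in all but its BLUE lid; 130 x 170 x 120 mm, loose, origin at the centre of its underside, its tongue also stands 40 mm out towards its own -x
- tip_box: purple box of pipette tips with a clear top, loose, 80 (x) x 115 (y) x 75 mm high, origin at the centre of its underside
- tube_rack: white tube rack with blue caps, loose, 70 (x) x 120 (y) x 52 mm high, origin at the centre of its underside
- jar: small amber jar with blue cap, loose, 48 mm across, 60 mm high, origin at the centre of its underside
Mind the look-alikes: they are no part of the job. What is shaped like the red_bin but black or brown is not meant.

How it is judged:
By the outcome, as a careful person would: the job done as asked, in the order asked, and still so for the second after the job is handed in, with the robot touching nothing.
It also fails if it takes over 58 s, if anything falls off the work surface, if the arm or the gripper's body presses on something with over 40 N, if the wrist force passes 120 N, or if a joint passes its speed limit or range.

## Working session

There is one attempt and no reset: what is moved stays moved. The work goes in short steps, Python scripts to look and compute and a shell command to move; the robot and the scene stay as the last step left them, time stands still between calls to the robot, and variables do not carry over. Pictures are saved under pics/ and viewed, and the job is handed in when it is done.

```bash
mkdir -p pics; ls; python3 - <<'E'
from rig import monitor, snapshot, get_calibration, r
import cv2
s=monitor.get_state();print(s['time_s'],s['tcp_pos'],s['tool_rot'],s['width'],r.hold_point_z)
for n in('side','top','wrist'):
    cv2.imwrite(f'pics/{n}0.png',snapshot(n)); c=get_calibration(n);print(n,c)
E
```

```text
pics
0.0 [ 0.27859383 -0.61415673  0.22150959] [[ 4.13098518e-01 -9.10685938e-01 -8.58817613e-04]
 [-9.10684239e-01 -4.13099407e-01  1.75999042e-03]
 [-1.95757558e-03  5.50622293e-05 -9.99998082e-01]] 0.08726192516157998 0.0187
side {'fov_y': 56.07507469926826, 'cx': 322.3057570617209, 'cy': 243.07066261615407, 'world_from_camera': array([[ 0.51343683, -0.80232092,  0.30440723,  0.84598353],
       [ 0.85807159,  0.47597007, -0.19278391, -0.15205932],
       [ 0.00978583,  0.36018556,  0.93282935,  1.15555046],
       [ 0.        ,  0.        ,  0.        ,  1.        ]])}
top {'fov_y': 48.4979348039818, 'cx': 322.5273752402941, 'cy': 243.53198476378873, 'world_from_camera': array([[ 0.00401745,  0.97828948, -0.20720415,  0.17536375],
       [-0.99998956,  0.00347888, -0.00296355,  0.05595676],
       [-0.00217837,  0.20721389,  0.97829324,  1.70665501],
       [ 0.        ,  0.        ,  0.        ,  1.        ]])}
wrist {'fov_y': 65.70646984690485, 'cx': 321.2552233815987, 'cy': 240.50834088559753, 'world_from_camera': array([[ 0.41363431,  0.87475063,  0.25242423,  0.34849857],
       [-0.91044088,  0.39803117,  0.11255485, -0.58263105],
       [-0.00201529, -0.27637389,  0.96104808,  0.38447588],
       [ 0.        ,  0.        ,  0.        ,  1.        ]])}
```

View pics/side0.png

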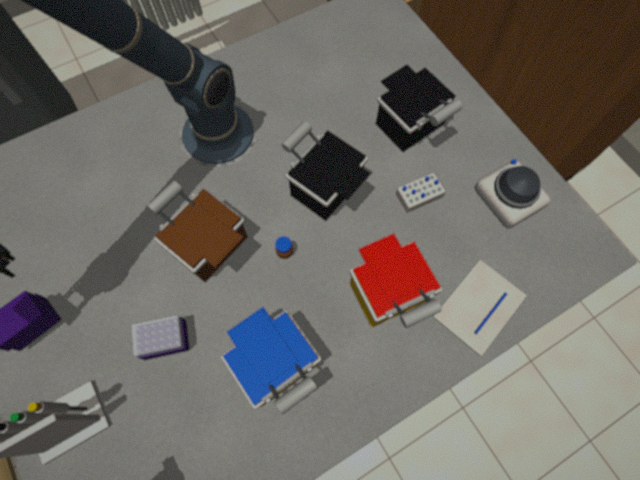

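View pics/top0.png

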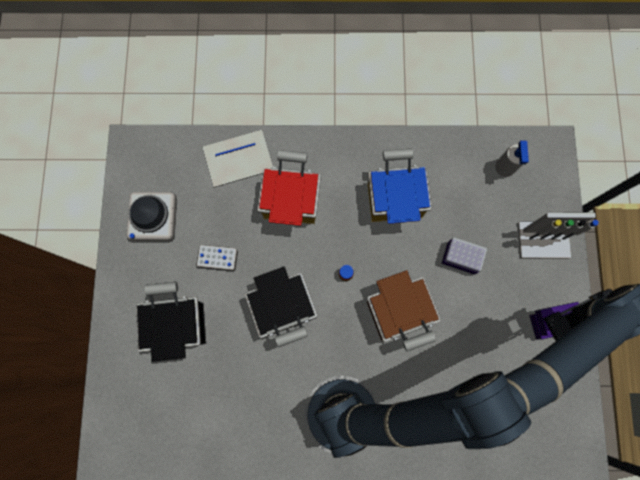

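View pics/wrist0.png

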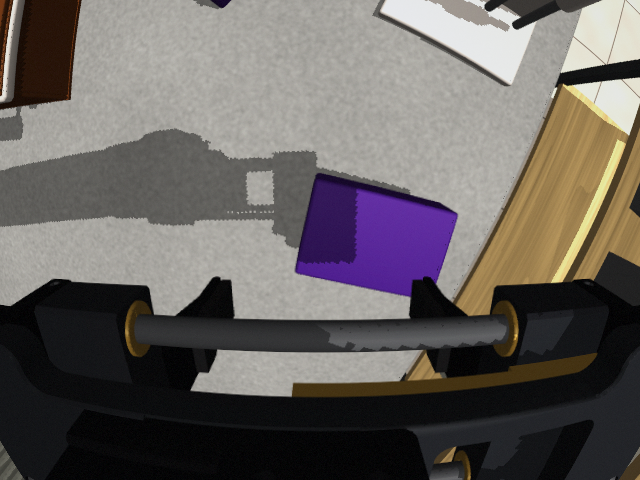

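The candidates shaped like the target bin in the top view are:
- red (289,195)
- blue (400,193)
- black (168,328) and black (281,301)
- brown (404,305)

By the description I choose the red one at (289,195), which is (395,280) in the side view. Next I check it in a close crop and triangulate it.

```bash
cat > h.py <<'E'
import numpy as np, cv2
from rig import monitor, snapshot, get_calibration, r, boxes_of, trace
def ray(c,uv):
    f=240/np.tan(np.radians(c['fov_y'])/2); T=c['world_from_camera']
    d=np.array([(uv[0]-c['cx'])/f,-(uv[1]-c['cy'])/f,-1.]);
    return T[:3,3],T[:3,:3]@d
def at_z(c,uv,z):
    o,d=ray(c,uv); return o+d*(z-o[2])/d[2]
def proj(c,p):
    f=240/np.tan(np.radians(c['fov_y'])/2);T=c['world_from_camera'];q=T[:3,:3].T@(np.array(p)-T[:3,3])
    return c['cx']+f*q[0]/-q[2], c['cy']-f*q[1]/-q[2]
E
python3 - <<'E'
from h import *
for n in('side','top'):
    im=snapshot(n);c=get_calibration(n)
    m0=(im[:,:,2]>130)&(im[:,:,1]<60)&(im[:,:,0]<60)
    for th in('red_tongue','red_weight'):
        for t in trace(th,n)[:3]: print(n,th,t['p'],t['xy'],t['region'].sum())
    k,l,st,ce=cv2.connectedComponentsWithStats(m0.astype(np.uint8)); i=1+st[1:,4].argmax(); print(st[i],ce[i])
    cn,_=cv2.findContours((l==i).astype(np.uint8),0,2); ap=cv2.approxPolyDP(cn[0],3,True)[:,0]
    for p in ap: print(p, at_z(c,p,.130).round(3))
    x,y,w,h,_=st[i]; cv2.imwrite(f'pics/crop_{n}.png',cv2.resize(im[y-30:y+h+30,x-30:x+w+30],None,fx=4,fy=4))
E
```

```text
side red_tongue 0.65 [225.4, 262.7] 225
side red_tongue 0.63 [392.8, 284.2] 6108
side red_tongue 0.49 [348.6, 192.5] 68
side red_weight 0.96 [295.4, 139.2] 507
side red_weight 0.94 [439.4, 114.3] 482
side red_weight 0.89 [422.1, 310.8] 679
[ 354  234   86   82 4032] [393.06001984 273.45808532]
[393 234] [0.58  0.222 0.13 ]
[359 249] [0.57  0.129 0.13 ]
[366 263] [0.609 0.124 0.13 ]
[354 269] [0.607 0.091 0.13 ]
[377 315] [0.728 0.077 0.13 ]
[393 307] [0.731 0.119 0.13 ]
[393 301] [0.719 0.127 0.13 ]
[398 305] [0.733 0.132 0.13 ]
[420 294] [0.738 0.191 0.13 ]
[419 289] [0.727 0.196 0.13 ]
[424 292] [0.739 0.202 0.13 ]
[439 286] [0.745 0.241 0.13 ]
[414 243] [0.626 0.253 0.13 ]
[401 247] [0.618 0.219 0.13 ]
top red_tongue 0.57 [285.6, 272.7] 68
top red_tongue 0.52 [382.2, 276.9] 105
top red_tongue 0.37 [288.2, 198.8] 1245
top red_weight 0.96 [292.0, 154.6] 361
top red_weight 0.85 [416.0, 338.5] 408
top red_weight 0.64 [293.1, 334.3] 450
[ 260  170   58   55 2449] [287.95712536 195.73785218]
[265 170] [0.743 0.241 0.13 ]
[260 207] [0.623 0.253 0.13 ]
[270 209] [0.617 0.222 0.13 ]
[269 221] [0.579 0.224 0.13 ]
[300 224] [0.57 0.13 0.13]
[301 214] [0.601 0.127 0.13 ]
[313 211] [0.611 0.09  0.13 ]
[317 175] [0.727 0.079 0.13 ]
[278 175] [0.727 0.2   0.13 ]
[277 171] [0.74  0.203 0.13 ]
```

The crop coordinates are consistent. In the top and side views the lip middle is about (0.575, 0.177) and the bin yaw about -6°. The jog offers no tilt, so I need to learn how the arm behaves at the edge of its reach. First I go up and over open space.

View pics/crop_side.png

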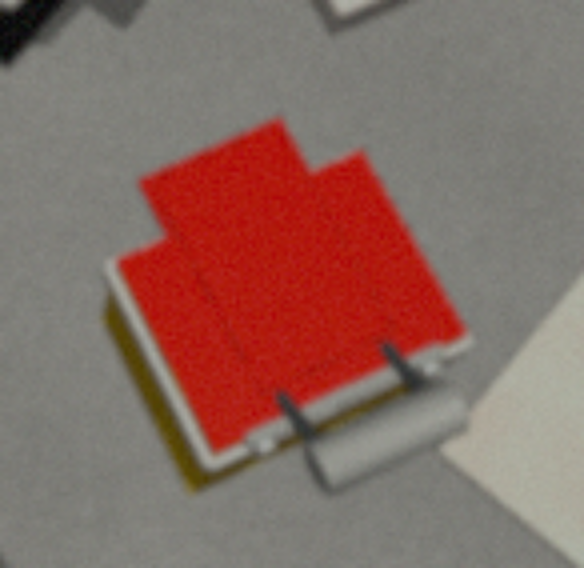

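```bash
python3 -m jog '{"xyz":[[0,0,-50],[0,0,-50],[0,0,-50],[-20,-55,0],[-20,-55,0]],"spin":[0,0,0,0,0]}' 0 10
```

```text
time_s: 1.08
tcp_pos: [0.3592, -0.5355, 0.3762]
tool_rot: [[0.402, -0.916, -0.002], [-0.916, -0.402, -0.0], [-0.001, 0.002, -1.0]]
wrist_force: [0.1, -1.0, -0.5]
width: 0.0454
```

```bash
python3 -m jog '{"xyz":[[-19,-57,0],[-19,-57,0],[-19,-57,0],[-19,-57,0],[-19,-57,0]],"spin":[0,0,0,0,0]}';python3 -m jog '{"xyz":[[-19,-57,0],[-19,-57,0],[-19,-57,0],[-19,-57,0],[0,0,0]],"spin":[0,0,0,0,10]}';python3 -m jog '{"xyz":[[0,0,0],[0,0,0],[0,0,0]],"spin":[10,10,0]}'; python3 -c "
from h import *
s=monitor.get_state();print(s['joint_pos'])"
```

```text
time_s: 1.7
tcp_pos: [0.5874, -0.3283, 0.3776]
tool_rot: [[0.399, -0.917, 0.0], [-0.917, -0.399, -0.004], [0.004, 0.001, -1.0]]
wrist_force: [0.2, -0.4, 0.2]
width: 0.0018
time_s: 2.33
tcp_pos: [0.7739, -0.1556, 0.3745]
tool_rot: [[0.236, -0.972, -0.001], [-0.972, -0.236, -0.0], [0.0, 0.001, -1.0]]
wrist_force: [0.1, 0.5, 0.0]
width: 0.0006
time_s: 2.7
tcp_pos: [0.7749, -0.1537, 0.3728]
tool_rot: [[-0.118, -0.993, -0.003], [-0.993, 0.118, -0.0], [0.001, 0.003, -1.0]]
wrist_force: [0.5, -0.3, 0.0]
width: 0.0006
[ 11.32160078  35.85635014  -6.636954    54.11591182   3.9208885
  90.36331805 -90.81766569]
```

```bash
python3 -m jog '{"xyz":[[0,-60,0],[0,-60,0],[0,-60,0],[0,-60,0]],"spin":[0,0,0,0]}';python3 -m jog '{"xyz":[[0,-60,0],[0,-60,0],[0,-60,0]],"spin":[0,0,0]}'; python3 -c "
from h import *
s=monitor.get_state();print(s['joint_pos'])"
```

```text
time_s: 3.2
tcp_pos: [0.9038, -0.1379, 0.3701]
tool_rot: [[-0.019, -1.0, 0.014], [-0.998, 0.019, -0.054], [0.053, -0.015, -0.998]]
wrist_force: [1.3, 1.6, 0.5]
width: 0.0005
time_s: 3.58
tcp_pos: [0.9562, -0.117, 0.3453]
tool_rot: [[0.013, -0.995, 0.103], [-0.998, -0.02, -0.066], [0.068, -0.102, -0.992]]
wrist_force: [-0.3, -0.8, -1.2]
width: 0.0006
[  6.58859847  63.84011076 -67.03176851   5.74970911  68.46406878
 107.75788734 -86.87432109]
```

```bash
python3 -m jog '{"xyz":[[0,-60,-10],[0,-60,-10],[0,-60,-10],[0,-60,-10]],"spin":[0,0,0,0]}';python3 -m jog '{"xyz":[[0,-60,-10],[0,-60,-10],[0,-60,-10],[0,-60,-10]],"spin":[0,0,0,0]}'; python3 -c "
from h import *
s=monitor.get_state();print(s['joint_pos'])"
```

```text
time_s: 4.08
tcp_pos: [0.9778, -0.1063, 0.3296]
tool_rot: [[0.028, -0.99, 0.14], [-0.997, -0.037, -0.068], [0.073, -0.138, -0.988]]
wrist_force: [-0.5, -0.4, -0.4]
width: 0.0003
time_s: 4.58
tcp_pos: [1.0122, -0.0938, 0.3278]
tool_rot: [[0.028, -0.972, 0.232], [-0.996, -0.047, -0.075], [0.084, -0.229, -0.97]]
wrist_force: [0.1, -0.2, -0.6]
width: 0.0007
[ -0.3037308   66.55835555  59.44481553   5.80418886 -54.32484949
  96.6153631  -82.04022663]
```

Pushing past the reach limit tilts the tool outward step by step, 13.5° so far, and later rows keep the tilt. I continue.

```bash
python3 -m jog '{"xyz":[[0,-60,-20],[0,-60,-20],[0,-60,-20],[0,-60,-20],[0,-60,-20]],"spin":[0,0,0,0,0]}';python3 -m jog '{"xyz":[[0,-60,-20],[0,-60,-20],[0,-60,-20],[0,-60,-20],[0,-60,-20]],"spin":[0,0,0,0,0]}'; python3 -c "
from h import *
s=monitor.get_state();print(s['joint_pos'])"
```

```text
time_s: 5.2
tcp_pos: [1.0467, -0.0573, 0.412]
tool_rot: [[0.028, -0.904, 0.426], [-0.994, -0.072, -0.087], [0.109, -0.421, -0.901]]
wrist_force: [-0.4, -0.2, -0.5]
width: 0.0005
time_s: 5.82
tcp_pos: [1.052, -0.021, 0.5338]
tool_rot: [[0.02, -0.799, 0.6], [-0.992, -0.09, -0.086], [0.123, -0.594, -0.795]]
wrist_force: [-0.4, 0.4, -0.8]
width: 0.0005
[ -5.47915526  57.34646181  67.45658002   5.80811389 -59.67935397
  83.18252342 -84.77095824]
```

```bash
cat >> h.py <<'E'
LIP=np.array([.575,.1765,.122]); psi=np.radians(-6.0)
U=np.array([np.cos(psi),np.sin(psi),0]);V=np.array([-np.sin(psi),np.cos(psi),0])
B=np.stack([U,V,[0,0,1]],1)
def uvz(p): q=B.T@(np.array(p)-LIP); q[2]=p[2]; return q
def todelta(target_uvz,s=None):
    s=s or monitor.get_state(); t=np.array(target_uvz,float); w=LIP+B@np.array([t[0],t[1],t[2]-LIP[2]])
    return s['tool_rot'].T@(w-s['tcp_pos'])*1000
def show(*targets):
    s=monitor.get_state(); R=np.array(s['tool_rot']); print('t',s['time_s'],'uvz',uvz(s['tcp_pos']).round(4),'tilt',np.degrees(np.arccos(-R[2,2])).round(1),'toolaxes in bin\n',(B.T@R).round(3),'\nF',np.round(B.T@s['wrist_force'],1),'q',np.round(s['joint_pos'],1))
    for t in targets: print(t,'->',todelta(t,s).round(0))
    return s
E
python3 - <<'E'
from h import *
show((-.03,.12,.4))
c=get_calibration('top'); im=cv2.imread('pics/top0.png')
for nm,p,z in [('blk tongue',(266,274),.13),('blk tongue',(285,268),.13),('jar',(346,271),.06),('remote',(217,257),.02)]:
    print(nm,uvz(at_z(c,p,z)).round(3))
cv2.imwrite('pics/blk.png',cv2.resize(im[140:360,190:370],None,fx=3.3,fy=3.3))
E
```

```text
t 5.825 uvz [ 0.495  -0.1465  0.5338] tilt 37.3 toolaxes in bin
 [[ 0.124 -0.786  0.606]
 [-0.985 -0.173 -0.023]
 [ 0.123 -0.594 -0.795]] 
F [-0.5  0.3 -0.8] q [ -5.5  57.3  67.5   5.8 -59.7  83.2 -84.8]
(-0.03, 0.12, 0.4) -> [-344.  446. -218.]
blk tongue [-0.164  0.036  0.13 ]
blk tongue [-0.14  -0.018  0.13 ]
jar [-0.118 -0.203  0.06 ]
remote [-0.111  0.214  0.02 ]
```

View pics/blk.png

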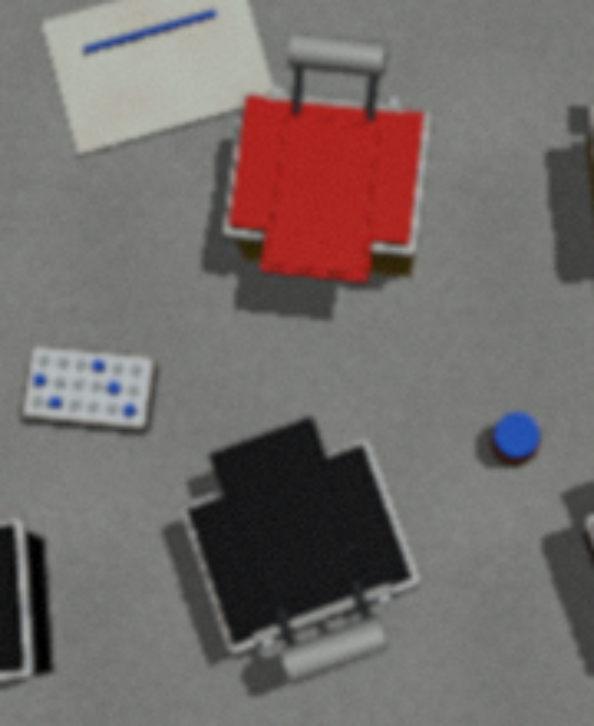

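The picture shows:
- The red bin is at top, with its tongue front edge at crop (262-370, 275).
- A black look-alike's tongue is about 14 cm in front of it.
- The tube rack is to the left and the jar to the right.

I move to a hover in front of the red lip.

```bash
python3 -m jog '{"xyz":[[-23,50,-18],[-23,50,-18],[-23,50,-18],[-23,50,-18],[-23,50,-18]],"spin":[0,0,0,0,0]}'; python3 -c "
from h import *
show((-.035,0,.36))"
```

```text
time_s: 6.45
tcp_pos: [0.8522, 0.0635, 0.4711]
tool_rot: [[0.016, -0.783, 0.622], [-0.992, -0.092, -0.09], [0.127, -0.616, -0.778]]
wrist_force: [0.4, -0.9, 1.4]
width: 0.0002
t 6.45 uvz [ 0.2875 -0.0834  0.4711] tilt 39.0 toolaxes in bin
 [[ 0.119 -0.769  0.628]
 [-0.985 -0.173 -0.024]
 [ 0.127 -0.616 -0.778]] 
F [ 0.5 -0.8  1.4] q [-52.4  34.2  72.4  76.7 -38.3  52.8 -68.9]
(-0.035, 0, 0.36) -> [-135.  302. -118.]
```

```bash
python3 -m jog '{"xyz":[[-22,50,-20],[-22,50,-20],[-22,50,-20],[-22,50,-20],[-22,50,-20]],"spin":[0,0,0,0,0]}'; python3 -c "
from h import *
show((-.035,0,.36),(-.035,0,.2))
cv2.imwrite('pics/side1.png',snapshot('side'))"
```

```text
time_s: 7.08
tcp_pos: [0.6227, 0.1448, 0.392]
tool_rot: [[0.015, -0.8, 0.6], [-0.992, -0.086, -0.09], [0.124, -0.594, -0.795]]
wrist_force: [-0.1, 0.3, 0.4]
width: 0.0007
t 7.075 uvz [ 0.0507 -0.0266  0.392 ] tilt 37.3 toolaxes in bin
 [[ 0.118 -0.787  0.606]
 [-0.985 -0.169 -0.027]
 [ 0.124 -0.594 -0.795]] 
F [-0.2  0.3  0.4] q [ -96.3   -0.2   71.4  108.8   29.8   42.8 -128.6]
(-0.035, 0, 0.36) -> [-40.  82. -27.]
(-0.035, 0, 0.2) -> [-60. 177. 100.]
```

View pics/side1.png

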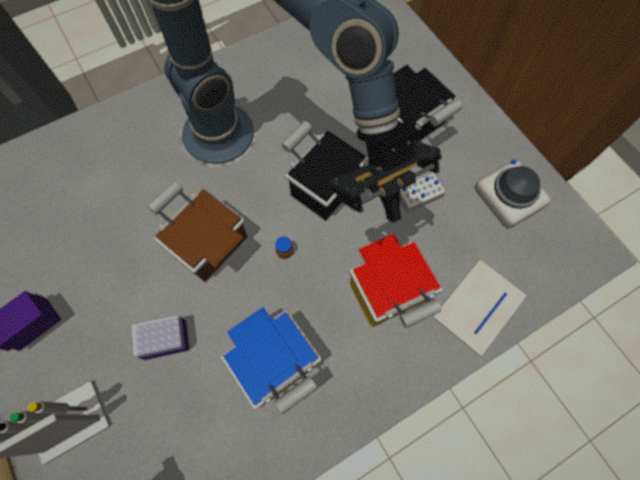

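```bash
python3 -m jog '{"xyz":[[-20,45,-10],[-20,45,-10],[-10,45,48],[-10,45,48]],"spin":[0,0,0,0]}'; python3 -c "
from h import *
show((-.035,0,.2),(-.035,0,.096))"
```

```text
time_s: 7.62
tcp_pos: [0.5363, 0.1881, 0.2809]
tool_rot: [[0.051, -0.802, 0.595], [-0.994, -0.101, -0.051], [0.101, -0.589, -0.802]]
wrist_force: [0.0, 1.0, -0.5]
width: 0.0005
t 7.625 uvz [-0.0397  0.0075  0.2809] tilt 36.7 toolaxes in bin
 [[ 0.154 -0.787  0.597]
 [-0.983 -0.184  0.011]
 [ 0.101 -0.589 -0.802]] 
F [-0.1  1.  -0.5] q [ -71.5   -0.2   35.8  123.8   43.2   34.8 -152.4]
(-0.035, 0, 0.2) -> [-0. 45. 68.]
(-0.035, 0, 0.096) -> [-11. 107. 151.]
```

```bash
python3 -m jog '{"xyz":[[0,0,0],[0,22,34]],"spin":[-10,0]}'; python3 -c "
from h import *
show((-.035,0,.2),(-.035,0,.096))"
```

```text
time_s: 7.88
tcp_pos: [0.5401, 0.1761, 0.2388]
tool_rot: [[0.188, -0.783, 0.593], [-0.961, -0.272, -0.054], [0.203, -0.56, -0.803]]
wrist_force: [1.2, 0.4, -0.3]
width: 0.0006
t 7.875 uvz [-0.0347 -0.0041  0.2388] tilt 36.6 toolaxes in bin
 [[ 0.288 -0.75   0.596]
 [-0.936 -0.352  0.009]
 [ 0.203 -0.56  -0.803]] 
F [ 1.2  0.5 -0.3] q [ -70.1    3.6   37.7  127.1   45.9   27.6 -145.4]
(-0.035, 0, 0.2) -> [-12.  21.  31.]
(-0.035, 0, 0.096) -> [-33.  79. 115.]
```

```bash
python3 -m jog '{"xyz":[[-9,21,31],[-8,19,28]],"spin":[0,0]}'; python3 -c "
from h import *
show((-.035,0,.13),(-.035,0,.096))"
```

```text
time_s: 8.12
tcp_pos: [0.5408, 0.1757, 0.1645]
tool_rot: [[0.183, -0.784, 0.593], [-0.963, -0.265, -0.053], [0.199, -0.561, -0.804]]
wrist_force: [9.3, 35.9, -2.5]
width: 0.0005
t 8.125 uvz [-0.0339 -0.0044  0.1645] tilt 36.5 toolaxes in bin
 [[ 0.283 -0.752  0.595]
 [-0.938 -0.346  0.009]
 [ 0.199 -0.561 -0.804]] 
F [ 5.5 36.7 -2.5] q [ -77.6   15.1   50.6  132.    48.8   12.1 -152.4]
(-0.035, 0, 0.13) -> [-11.  19.  27.]
(-0.035, 0, 0.096) -> [-18.  38.  54.]
```

```bash
python3 - <<'E'
from h import *
for n in('side','wrist','top'): cv2.imwrite(f'pics/{n}2.png',snapshot(n))
show()
E
```

```text
t 8.275 uvz [-0.0346 -0.0033  0.164 ] tilt 36.5 toolaxes in bin
 [[ 0.286 -0.751  0.595]
 [-0.937 -0.35   0.008]
 [ 0.202 -0.56  -0.804]] 
F [-0.   0.1  0.2] q [ -77.7   15.1   50.6  132.    48.8   12.1 -152.4]
```

View pics/side2.png

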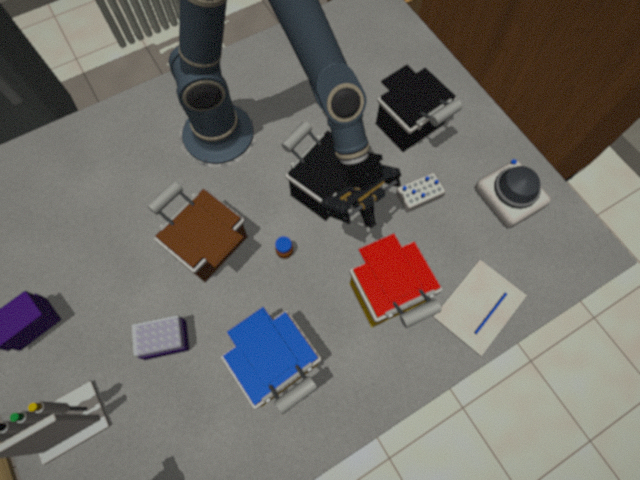

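View pics/wrist2.png

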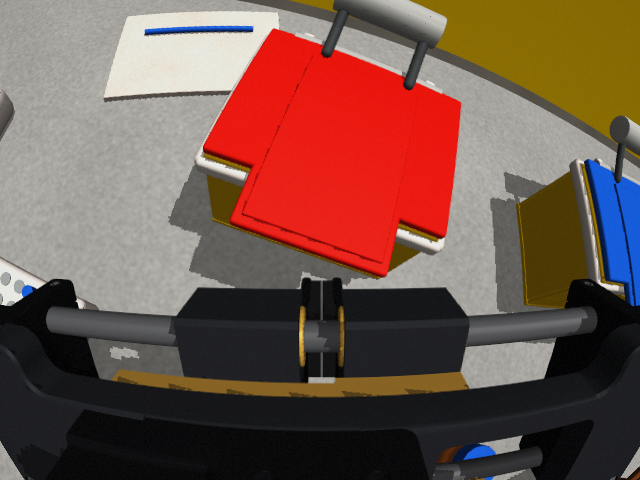

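View pics/top2.png

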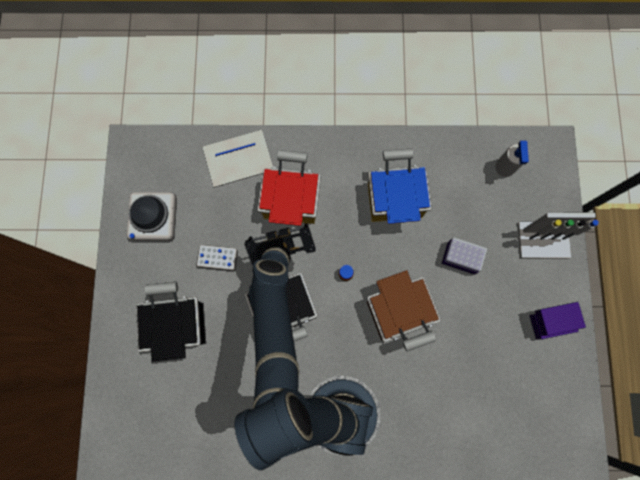

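The 36 N reading was only from the motion: the force is now about 0 and the pictures show nothing touched. Joints 6 and 7 are at their limits, so I fit a kinematic model to see which poses under the lip are reachable.

```bash
cat > kin.py <<'E'
import numpy as np, itertools, json
from scipy.spatial.transform import Rotation as Ro
from scipy.optimize import least_squares
from h import monitor
D=[([63.948,26.849,-2.785,87.806,1.381,65.374,-4.715],[.2786,-.6142,.2215],[[.413,-.911,-.001],[-.911,-.413,.002],[-.002,0,-1]]),
([11.32160078,35.85635014,-6.636954,54.11591182,3.9208885,90.36331805,-90.81766569],[.7749,-.1537,.3728],[[-0.118,-0.993,-0.003],[-0.993,0.118,0],[0.001,0.003,-1.0]]),
([6.58859847,63.84011076,-67.03176851,5.74970911,68.46406878,107.75788734,-86.87432109],[.9562,-.117,.3453],[[0.013,-0.995,0.103],[-0.998,-0.02,-0.066],[0.068,-0.102,-0.992]]),
([-0.3037308,66.55835555,59.44481553,5.80418886,-54.32484949,96.6153631,-82.04022663],[1.0122,-.0938,.3278],[[0.028,-0.972,0.232],[-0.996,-0.047,-0.075],[0.084,-0.229,-0.97]]),
([-5.47915526,57.34646181,67.45658002,5.80811389,-59.67935397,83.18252342,-84.77095824],[1.052,-.021,.5338],[[0.02,-0.799,0.6],[-0.992,-0.09,-0.086],[0.123,-0.594,-0.795]]),
([-52.4,34.2,72.4,76.7,-38.3,52.8,-68.9],[.8522,.0635,.4711],[[0.016,-0.783,0.622],[-0.992,-0.092,-0.09],[0.127,-0.616,-0.778]]),
([-96.3,-.2,71.4,108.8,29.8,42.8,-128.6],[.6227,.1448,.392],[[0.015,-0.8,0.6],[-0.992,-0.086,-0.09],[0.124,-0.594,-0.795]]),
([-71.5,-.2,35.8,123.8,43.2,34.8,-152.4],[.5363,.1881,.2809],[[0.051,-0.802,0.595],[-0.994,-0.101,-0.051],[0.101,-0.589,-0.802]])]
s=monitor.get_state(); D.append((list(s['joint_pos']),list(s['tcp_pos']),np.array(s['tool_rot']).tolist()))
LO=np.array([-148.3,-19.14,-79.39,5.75,-59.74,12.07,-152.46]);HI=np.array([148.3,114.17,73.82,140.21,239.74,113.84,152.46])
def fk(q,p,sg):
    # p: d1 ; elbow (x,z) ; wrist (x,z); tool (x,z); yaw off; j offsets
    q=np.radians(np.asarray(q))*sg
    R=Ro.from_euler('z',q[0])*Ro.from_euler('y',q[1]); t=np.array([0,0,p[0]])
    t=t+R.apply([p[1],0,p[2]]) if False else t
    R=R*Ro.from_euler('z',q[2]); t=t+R.apply([p[1],0,p[2]])
    R=R*Ro.from_euler('y',q[3])*Ro.from_euler('z',q[4]); t=t+R.apply([p[3],0,p[4]])
    R=R*Ro.from_euler('y',q[5]); t=t+R.apply([p[5],0,p[6]])
    R=R*Ro.from_euler('z',q[6]+p[7]); 
    return t,R.as_matrix()
def res(p,sg): 
    o=[]
    for q,t,R in D:
        a,b=fk(q,p,sg); o+=list((a-t)*1)+list((b-np.array(R)).ravel()*.2)
    return np.array(o)
E
python3 - <<'E'
from kin import *
best=None
for s3,s5 in itertools.product([1,-1],[1,-1]):
  for y in (0,np.pi/2,np.pi,-np.pi/2):
    sg=np.array([-1,1,s3,1,s5,1,-1])
    f=least_squares(res,[.3,0.05,.35,0.05,.35,.0,.3,y],args=(sg,))
    if best is None or f.cost<best[0]: best=(f.cost,f.x,sg)
print(best); p,sg=best[1],best[2]
for q,t,R in D:
    a,b=fk(q,p,sg);print(((a-t)*1000).round(1),np.degrees(np.arccos(np.clip((np.trace(b.T@np.array(R))-1)/2,-1,1))).round(1))
json.dump([p.tolist(),sg.tolist()],open('kin.json','w'))
E
```

```text
(np.float64(0.003815113481369799), array([ 3.07038742e-01,  8.67042537e-03,  5.28615215e-01,  1.75973149e-02,
        4.69509742e-01, -1.31777770e-04,  3.49505538e-01, -3.14157135e+00]), array([-1,  1, -1,  1, -1,  1, -1]))
[34.2 26.3 -7.9] 0.0
[ 2.  43.7 -7.8] 0.2
[-9.6 40.  18.3] 0.0
[ 0.2 22.7 -6.2] 0.8
[17.8 18.9 -0.6] 1.6
[ 7.5 11.5 -5.6] 0.0
[-2.7  3.   0.5] 0.0
[-3.5 12.   3.7] 0.0
[-5.9 -2.1  5.5] 0.0
```

```bash
cat > kin2.py <<'E'
from kin import *
SG=np.array([-1,1,-1,1,-1,1,-1])
AX='zyzyzyz'
def frames(q):
    q=np.radians(np.asarray(q))*SG; R=Ro.identity(); o=[np.eye(3)]
    for a,v in zip(AX,q): R=R*Ro.from_euler(a,v); o.append(R.as_matrix())
    o[-1]=o[-1]@np.diag([-1,-1,1]); return o
cols=[(0,2)]+[(k,i) for k in range(1,8) for i in range(3)]
def J(q):
    o=frames(q); return np.stack([o[k][:,i] for k,i in cols],1)
def solve():
    A=np.vstack([J(d[0]) for d in D]);b=np.concatenate([d[1] for d in D]); lam=2e-3
    w=np.linalg.lstsq(np.vstack([A,lam*np.eye(len(cols))]),np.r_[b,np.zeros(len(cols))],rcond=None)[0]
    return w,((A@w-b)*1000).reshape(-1,3)
E
python3 - <<'E'
from kin2 import *
w,e=solve(); print(dict(zip(cols,(w*1000).round(1)))); print(e.round(1))
E
```

```text
{(0, 2): np.float64(119.1), (1, 0): np.float64(-0.3), (1, 1): np.float64(-13.2), (1, 2): np.float64(119.1), (2, 0): np.float64(0.7), (2, 1): np.float64(-13.2), (2, 2): np.float64(277.0), (3, 0): np.float64(-0.5), (3, 1): np.float64(-7.7), (3, 2): np.float64(277.0), (4, 0): np.float64(0.4), (4, 1): np.float64(-7.7), (4, 2): np.float64(233.6), (5, 0): np.float64(-0.1), (5, 1): np.float64(-0.3), (5, 2): np.float64(233.6), (6, 0): np.float64(0.4), (6, 1): np.float64(-0.3), (6, 2): np.float64(157.4), (7, 0): np.float64(-0.3), (7, 1): np.float64(-0.4), (7, 2): np.float64(157.4)}
[[ 0.   0.1  0.7]
 [ 0.1 -0.  -0.2]
 [ 0.   0.  -0. ]
 [-0.   0.1 -0. ]
 [ 0.1  0.1  0. ]
 [ 0.1 -0.3 -0.2]
 [-0.2 -0.  -0.3]
 [ 0.1  0.1  0.1]
 [ 0.  -0.  -0.1]]
```

```bash
cat > ik.py <<'E'
from kin2 import *
from h import LIP,B,uvz
W,_=solve()
def FK(q): return J(q)@W, frames(q)[-1]
def xyz(t): return LIP+B@(np.array([t[0],t[1],t[2]-LIP[2]]))
E
python3 - <<'E'
from ik import *
rng=np.random.default_rng(0); s=monitor.get_state(); q0=np.array(s['joint_pos'])
def best(target,tilt,az,n=40):
    P=xyz(target); a=np.radians(az)+np.radians(-6); t=np.radians(tilt); z=np.array([np.sin(t)*np.cos(a),np.sin(t)*np.sin(a),-np.cos(t)])
    out=[]
    for i in range(n):
        x0=np.clip(q0+rng.normal(0,35,7)*(i>0),LO+4,HI-4)
        f=least_squares(lambda q:np.r_[(FK(q)[0]-P)*100,(FK(q)[1][:,2]-z)*30],x0,bounds=(LO+3,HI-3),max_nfev=60)
        if f.cost<1e-3: 
            R=B.T@FK(f.x)[1]; out.append((np.degrees(np.arctan2(-R[0,1]*0+R[1,0],R[0,0])),f.x))
    return out
for tgt in [(.007,0,.1)]:
  for az in (0,20):
    for tilt in (10,20,25,30,35,40):
      o=best(tgt,tilt,az,16); print(tgt,az,tilt,len(o)); 
      for k in o[:3]: print('   ',k[0].round(0),k[1].round(0))
E
```

```text
(0.007, 0, 0.1) 0 10 9
    103.0 [-51.  28.  36. 112. -20.  37.  93.]
    115.0 [-43.  26.  26. 112. -11.  36.  98.]
    -178.0 [-18.  25.  -6. 111.  13.  37. 143.]
(0.007, 0, 0.1) 0 20 12
    -133.0 [ -65.   30.   52.  120.  -34.   26. -134.]
    -12.0 [-50.  24.  30. 119.  -5.  22. -37.]
    -94.0 [ -32.   22.    7.  118.   19.   24. -142.]
(0.007, 0, 0.1) 0 25 14
    9.0 [-51.  23.  29. 122.   7.  16. -31.]
    -144.0 [ -67.   29.   51.  123.  -34.   18. -147.]
    -114.0 [ -66.   28.   49.  123.  -30.   17. -120.]
(0.007, 0, 0.1) 0 30 15
    -69.0 [ -41.   21.   14.  125.   52.   15. -149.]
    -14.0 [ -18.   22.  -14.  124.   67.   24. -108.]
    -69.0 [ -41.   21.   14.  125.   52.   15. -149.]
(0.007, 0, 0.1) 0 35 9
    86.0 [-42.  21.  13. 128.  81.  16. -28.]
    -100.0 [-43.  21.  15. 128.  81.  15. 144.]
    24.0 [ 10.  30. -51. 125.  90.  43. -93.]
(0.007, 0, 0.1) 0 40 10
    -9.0 [ -50.   23.   21.  131.  106.   17. -148.]
    52.0 [-47.  22.  17. 131. 105.  18. -95.]
    136.0 [-48.  23.  18. 131. 105.  18.   4.]
(0.007, 0, 0.1) 20 10 10
    -131.0 [ -35.   25.   17.  1
[... 255 characters left out ...]
 7. 119.   0.  20.  53.]
(0.007, 0, 0.1) 20 25 13
    -45.0 [-51.  23.  35. 124. -42.  15. -31.]
    93.0 [ -1.  22. -26. 121.  47.  19.  19.]
    134.0 [-51.  23.  35. 124. -42.  15. 147.]
(0.007, 0, 0.1) 20 30 12
    34.0 [  1.  22. -28. 125.  72.  16. -65.]
    -45.0 [  -0.   22.  -27.  125.   72.   15. -139.]
    30.0 [ -0.  22. -27. 125.  72.  15. -67.]
(0.007, 0, 0.1) 20 35 10
    124.0 [ -1.  22. -27. 128. 103.  15.  -1.]
    94.0 [ -1.  22. -26. 128. 103.  15. -38.]
    -22.0 [   1.   22.  -29.  128.  103.   16. -143.]
(0.007, 0, 0.1) 20 40 12
    -115.0 [-16.  21.  -9. 132. 143.  16.  67.]
    -78.0 [-10.  21. -17. 132. 136.  17. 118.]
    -113.0 [-72.  36.  64. 135. 236.  30. -35.]
```

```bash
cat >> ik.py <<'E'
def solveR(P,R,q0,reg=1e-3,m=.5):
    f=least_squares(lambda q:np.r_[(FK(q)[0]-P)*1000,(FK(q)[1]-R).ravel()*300,reg*(q-q0)],np.clip(q0,LO+m+.01,HI-m-.01),bounds=(LO+m,HI-m),max_nfev=200)
    t,Rr=FK(f.x); return f.x,np.linalg.norm(t-P)*1000,np.degrees(np.arccos(np.clip((np.trace(Rr.T@R)-1)/2,-1,1)))
E
python3 - <<'E'
from ik import *
s=monitor.get_state(); R0=np.array(s['tool_rot']); 
for tilt_d in (0,8):
 for spin in (0,-10,-20,-30):
  ax=np.cross(R0[:,2],[0,0,-1]);ax/=np.linalg.norm(ax)
  R=Ro.from_rotvec(ax*np.radians(tilt_d)).as_matrix()@R0@Ro.from_euler('z',spin,degrees=True).as_matrix(); q=np.array(s['joint_pos'])
  print('tilt-',tilt_d,'spin',spin)
  for tgt in [(-.035,0,.164),(-.035,0,.13),(-.035,0,.1),(.0,0,.1),(.007,0,.1),(.02,0,.16),(.06,0,.24)]:
    q,e,a=solveR(xyz(tgt),R,q); print('  ',tgt,e.round(1),a.round(1),q.round(0))
E
```

```text
tilt- 0 spin 0
   (-0.035, 0, 0.164) 0.5 0.1 [ -78.   15.   50.  132.   48.   13. -152.]
   (-0.035, 0, 0.13) 11.9 2.2 [ -71.   18.   43.  131.   47.   13. -152.]
   (-0.035, 0, 0.1) 21.7 4.0 [ -67.   20.   38.  130.   46.   13. -152.]
   (0.0, 0, 0.1) 18.8 3.7 [ -57.   21.   31.  126.   49.   13. -152.]
   (0.007, 0, 0.1) 18.2 3.6 [ -55.   22.   29.  126.   49.   13. -152.]
   (0.02, 0, 0.16) 0.0 0.0 [ -58.   17.   33.  126.   51.   13. -152.]
   (0.06, 0, 0.24) 0.0 0.0 [ -48.   12.   24.  117.   34.   24. -130.]
tilt- 0 spin -10
   (-0.035, 0, 0.164) 0.0 0.0 [ -76.   15.   48.  132.   51.   13. -145.]
   (-0.035, 0, 0.13) 8.0 1.5 [ -68.   17.   39.  131.   57.   13. -152.]
   (-0.035, 0, 0.1) 17.8 3.3 [ -64.   20.   35.  131.   56.   13. -152.]
   (0.0, 0, 0.1) 14.9 2.9 [ -54.   21.   27.  127.   59.   13. -152.]
   (0.007, 0, 0.1) 14.3 2.8 [ -53.   22.   26.  126.   59.   13. -152.]
   (0.02, 0, 0.16) 0.0 0.0 [ -51.   16.   25.  126.   57.   15. -147.]
   (0.06, 0, 0.24) 0.0 0.0 [ -42.   12.   17.  117.   38.   25. -123.]
tilt- 0 spin -20
   (-0.035, 0, 0.164) 0.0 0.0 [ -74.   14.
[... 2328 characters left out ...]
, 0, 0.1) 0.0 0.0 [ -45.   22.   20.  124.   35.   13. -116.]
   (0.02, 0, 0.16) 0.0 0.0 [ -41.   16.   15.  120.   29.   22. -107.]
   (0.06, 0, 0.24) 0.0 0.0 [-36.  13.  12. 111.  20.  33. -95.]
tilt- 8 spin -30
   (-0.035, 0, 0.164) 0.0 0.0 [ -56.   12.   28.  126.   29.   22. -100.]
   (-0.035, 0, 0.13) 0.0 0.0 [ -57.   16.   30.  128.   30.   16. -103.]
   (-0.035, 0, 0.1) 0.0 0.0 [ -54.   19.   26.  129.   39.   13. -113.]
   (0.0, 0, 0.1) 0.0 0.0 [ -47.   21.   21.  125.   36.   13. -107.]
   (0.007, 0, 0.1) 0.0 0.0 [ -45.   22.   20.  124.   35.   13. -106.]
   (0.02, 0, 0.16) 0.0 0.0 [-41.  16.  15. 120.  29.  22. -97.]
   (0.06, 0, 0.24) 0.0 0.0 [-36.  13.  12. 111.  20.  33. -85.]
```

The model fits to under 1 mm. Going lower is reachable if the tilt drops to about 29°, which still suffices. I descend in small steps.

```bash
python3 -m jog '{"xyz":[[-2,6,9],[-2,6,9],[-2,6,9],[-2,6,9]],"spin":[0,0,0,0]}'; python3 -c "
from h import *
show((-.035,0,.13),(-.035,0,.1))"
```

```text
time_s: 8.78
tcp_pos: [0.5463, 0.1861, 0.1454]
tool_rot: [[0.191, -0.8, 0.569], [-0.962, -0.267, -0.053], [0.194, -0.538, -0.821]]
wrist_force: [0.3, 0.1, 0.7]
width: 0.0005
t 8.775 uvz [-0.0295  0.0065  0.1454] tilt 34.8 toolaxes in bin
 [[ 0.29  -0.768  0.571]
 [-0.937 -0.349  0.007]
 [ 0.194 -0.538 -0.821]] 
F [0.3 0.1 0.7] q [ -70.2   17.1   42.2  130.5   47.7   12.1 -152.4]
(-0.035, 0, 0.13) -> [ 2. 15.  9.]
(-0.035, 0, 0.1) -> [-4. 31. 34.]
```

```bash
python3 -m jog '{"xyz":[[0,10,10],[0,10,10],[0,10,10],[0,10,10],[0,10,10]],"spin":[0,0,0,0,0]}'; python3 -c "
from h import *
show((-.035,0,.1),(0,0,.1))"
```

```text
time_s: 9.4
tcp_pos: [0.5389, 0.1777, 0.1105]
tool_rot: [[0.191, -0.833, 0.52], [-0.96, -0.268, -0.077], [0.203, -0.484, -0.851]]
wrist_force: [-0.6, -0.1, -0.4]
width: 0.0006
t 9.4 uvz [-0.0361 -0.0026  0.1105] tilt 31.7 toolaxes in bin
 [[ 0.291 -0.8    0.525]
 [-0.935 -0.354 -0.022]
 [ 0.203 -0.484 -0.851]] 
F [-0.6 -0.1 -0.4] q [ -62.8   19.8   34.7  130.5   47.3   12.1 -152.4]
(-0.035, 0, 0.1) -> [-4.  3.  9.]
(0, 0, 0.1) -> [  6. -25.  28.]
```

```bash
python3 -m jog '{"xyz":[[0,6,10],[0,6,10],[0,3,6]],"spin":[0,0,0]}'; python3 -c "
from h import *
show((-.01,0,.097),(0.005,0,.097))
for n in('wrist','side'):cv2.imwrite('pics/%s3.png'%n,snapshot(n))"
```

```text
time_s: 9.78
tcp_pos: [0.543, 0.1753, 0.0939]
tool_rot: [[0.192, -0.845, 0.498], [-0.959, -0.269, -0.087], [0.208, -0.461, -0.863]]
wrist_force: [-0.4, 0.2, 0.4]
width: 0.0004
t 9.775 uvz [-0.0317 -0.0046  0.0939] tilt 30.4 toolaxes in bin
 [[ 0.291 -0.813  0.505]
 [-0.934 -0.356 -0.034]
 [ 0.208 -0.461 -0.863]] 
F [-0.4  0.2  0.4] q [ -58.5   21.6   30.6  129.7   47.4   12.1 -152.4]
(-0.01, 0, 0.097) -> [  3. -21.   8.]
(0.005, 0, 0.097) -> [  7. -33.  16.]
```

View pics/wrist3.png

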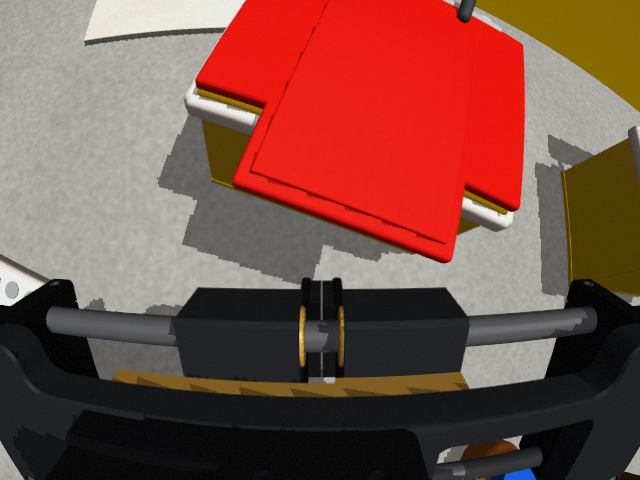

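View pics/side3.png

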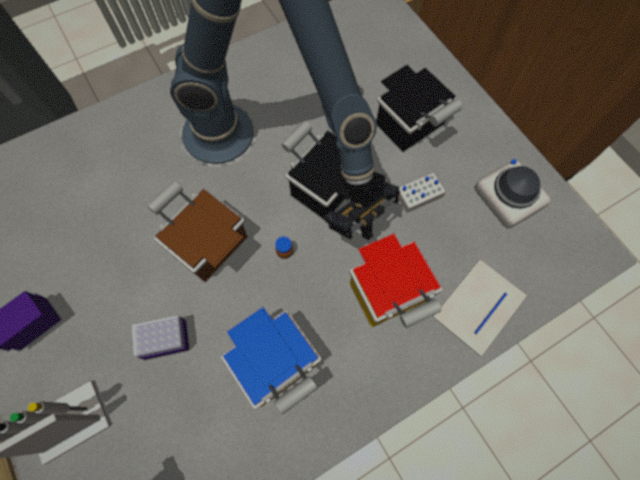

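The wrist view shows the closed fingertips at (322,280), lined up in front of and below the tongue's left-centre, with nothing touched. I go in under it.

```bash
python3 -m jog '{"xyz":[[2,-12,5],[2,-12,5],[2,-12,5]],"spin":[0,0,0]}'; python3 -c "
from h import *
show((0.005,0,.097),(.007,0,.115))
for n in('wrist',):cv2.imwrite('pics/%s4.png'%n,snapshot(n))"
```

```text
time_s: 10.25
tcp_pos: [0.5784, 0.1772, 0.0965]
tool_rot: [[0.193, -0.849, 0.493], [-0.958, -0.271, -0.09], [0.21, -0.455, -0.866]]
wrist_force: [-15.8, 0.8, 2.5]
width: 0.0009
t 10.25 uvz [0.0033 0.001  0.0965] tilt 30.0 toolaxes in bin
 [[ 0.292 -0.816  0.499]
 [-0.933 -0.358 -0.038]
 [ 0.21  -0.455 -0.866]] 
F [-15.8  -0.8   2.5] q [ -50.8   22.9   24.4  125.    43.    14.3 -145.8]
(0.005, 0, 0.097) -> [ 2. -1.  0.]
(0.007, 0, 0.115) -> [  6. -11. -14.]
```

View pics/wrist4.png

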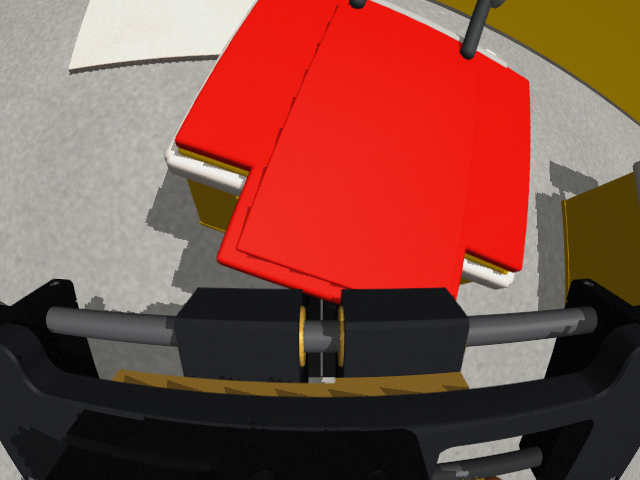

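```bash
python3 -c "
from h import *
show()"
```

```text
t 10.3 uvz [0.005  0.0013 0.0972] tilt 30.1 toolaxes in bin
 [[ 0.292 -0.815  0.501]
 [-0.933 -0.357 -0.037]
 [ 0.209 -0.457 -0.865]] 
F [-7.2 -1.1 -0.6] q [ -50.7   22.9   24.3  124.8   43.    14.3 -145.8]
```

```bash
python3 -m jog '{"xyz":[[-4,12,-7],[0,0,0]],"spin":[0,0]}'; python3 -c "
from h import *
im=snapshot('top');cv2.imwrite('pics/top4.png',im)
cv2.imwrite('pics/side4.png',snapshot('side'))
c=get_calibration('top')
for f in ('pics/top0.png','pics/top4.png','pics/side0.png','pics/side4.png'):
    im=cv2.imread(f); m0=((im[:,:,2]>130)&(im[:,:,1]<60)&(im[:,:,0]<60)).astype(np.uint8)
    k,l,st,ce=cv2.connectedComponentsWithStats(m0); i=1+st[1:,4].argmax(); print(f,st[i],ce[i].round(1))
show((-.004,0,.1056))"
```

```text
time_s: 10.55
tcp_pos: [0.565, 0.1783, 0.0965]
tool_rot: [[0.193, -0.848, 0.493], [-0.959, -0.27, -0.09], [0.209, -0.456, -0.865]]
wrist_force: [1.1, 0.1, -0.7]
width: 0.0006
pics/top0.png [ 260  170   58   55 2449] [287.9 195.7]
pics/top4.png [ 260  170   58   53 2375] [287.8 195.1]
pics/side0.png [ 354  235   86   81 4030] [393.1 273.4]
pics/side4.png [ 354  233   86   83 4050] [392.9 273.1]
t 10.65 uvz [-0.0088  0.001   0.0971] tilt 30.2 toolaxes in bin
 [[ 0.291 -0.815  0.501]
 [-0.934 -0.356 -0.037]
 [ 0.209 -0.457 -0.864]] 
F [-0.8  0.1  0.1] q [ -53.4   22.3   26.3  126.4   44.1   13.9 -147.8]
(-0.004, 0, 0.1056) -> [ 4. -7. -5.]
```

The bin did not move measurably, and the force on retreat is 0. The contact was the fingers on the lip at about the expected depth. Now I lift along the lip's arc.

```bash
python3 -m jog '{"xyz":[[4,-8,-1],[2,-5,-8],[2,-5,-8]],"spin":[0,0,0]}'; python3 -c "
from h import *
show((.0,0,.125),(.0054,0,.154))"
```

```text
time_s: 11.02
tcp_pos: [0.571, 0.1774, 0.1191]
tool_rot: [[0.195, -0.851, 0.487], [-0.958, -0.271, -0.091], [0.21, -0.449, -0.868]]
wrist_force: [-1.3, -0.1, -1.8]
width: 0.0003
t 11.025 uvz [-0.0041  0.0005  0.1191] tilt 29.7 toolaxes in bin
 [[ 0.294 -0.818  0.494]
 [-0.933 -0.359 -0.04 ]
 [ 0.21  -0.449 -0.868]] 
F [-1.3 -0.2 -1.8] q [ -49.5   19.6   21.8  124.6   40.6   18.3 -142.6]
(0.0, 0, 0.125) -> [ 3. -6. -3.]
(0.0054, 0, 0.154) -> [ 11. -23. -26.]
```

```bash
python3 -m jog '{"xyz":[[4,-9,-9],[3,-7,-9],[3,-7,-9]],"spin":[0,0,0]}'; python3 -c "
from h import *
show((.0054,0,.154),(.0264,0,.20))
cv2.imwrite('pics/wrist5.png',snapshot('wrist'));cv2.imwrite('pics/side5.png',snapshot('side')[180:380,280:520])"
```

```text
time_s: 11.4
tcp_pos: [0.5776, 0.1766, 0.1552]
tool_rot: [[0.196, -0.853, 0.483], [-0.958, -0.272, -0.091], [0.209, -0.445, -0.871]]
wrist_force: [-0.3, 1.3, -1.1]
width: 0.0005
t 11.4 uvz [0.0026 0.0004 0.1552] tilt 29.4 toolaxes in bin
 [[ 0.295 -0.82   0.49 ]
 [-0.932 -0.359 -0.04 ]
 [ 0.209 -0.445 -0.871]] 
F [-0.4  1.2 -1.1] q [ -46.    16.2   17.9  121.9   35.9   23.8 -136. ]
(0.0054, 0, 0.154) -> [ 1. -2.  2.]
(0.0264, 0, 0.2) -> [ 17. -39. -27.]
```

View pics/wrist5.png

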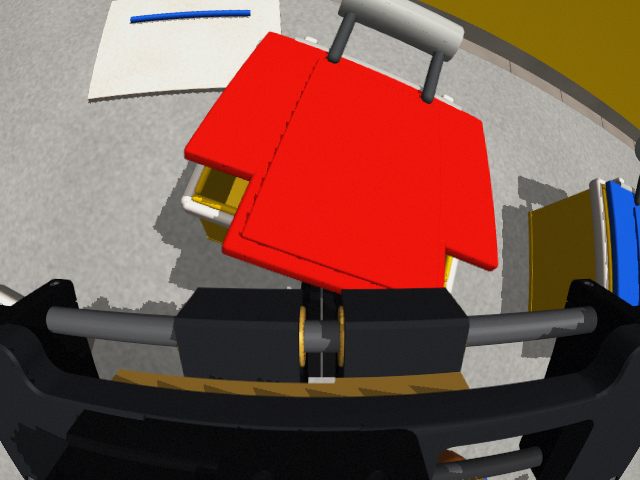

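View pics/side5.png

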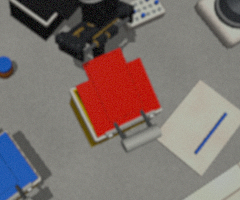

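The lid is rising: the bin interior shows at wrist (220,190), and the fingers are under the tongue. I continue along the arc.

```bash
python3 -m jog '{"xyz":[[3,-8,-7],[3,-8,-6],[4,-9,-6],[4,-9,-5],[4,-9,-5]],"spin":[0,0,0,0,0]}'; python3 -c "
from h import *
show((.0264,0,.2),(.0602,0,.2386))"
```

```text
time_s: 12.12
tcp_pos: [0.6058, 0.1736, 0.2072]
tool_rot: [[0.195, -0.853, 0.484], [-0.958, -0.27, -0.091], [0.209, -0.446, -0.87]]
wrist_force: [-0.8, 0.7, -0.5]
width: 0.0005
t 12.125 uvz [0.031  0.0004 0.2072] tilt 29.5 toolaxes in bin
 [[ 0.294 -0.82   0.491]
 [-0.933 -0.358 -0.04 ]
 [ 0.209 -0.446 -0.87 ]] 
F [-0.9  0.6 -0.5] q [ -41.6   13.8   14.9  116.    29.4   30.2 -126.3]
(0.0264, 0, 0.2) -> [-3.  7.  4.]
(0.0602, 0, 0.2386) -> [ 15. -38. -13.]
```

```bash
python3 -m jog '{"xyz":[[3,-7,-4],[3,-7,-3],[3,-8,-3],[3,-8,-2],[3,-8,-2]],"spin":[0,0,0,0,0]}'; python3 -c "
from h import *
show((.0602,0,.2386),(.081,0,.2535),(.104,0,.265))
cv2.imwrite('pics/wrist6.png',snapshot('wrist'))"
```

```text
time_s: 12.75
tcp_pos: [0.638, 0.1695, 0.2425]
tool_rot: [[0.193, -0.852, 0.486], [-0.959, -0.269, -0.092], [0.209, -0.448, -0.869]]
wrist_force: [0.5, -0.3, 0.3]
width: 0.0008
t 12.75 uvz [ 0.0634 -0.0004  0.2425] tilt 29.6 toolaxes in bin
 [[ 0.292 -0.82   0.493]
 [-0.933 -0.357 -0.041]
 [ 0.209 -0.448 -0.869]] 
F [ 0.5 -0.2  0.3] q [ -38.4   14.    13.8  110.4   25.1   34.2 -119.6]
(0.0602, 0, 0.2386) -> [-2.  4.  2.]
(0.081, 0, 0.2535) -> [  7. -20.  -1.]
(0.104, 0, 0.265) -> [ 16. -44.   0.]
```

View pics/wrist6.png

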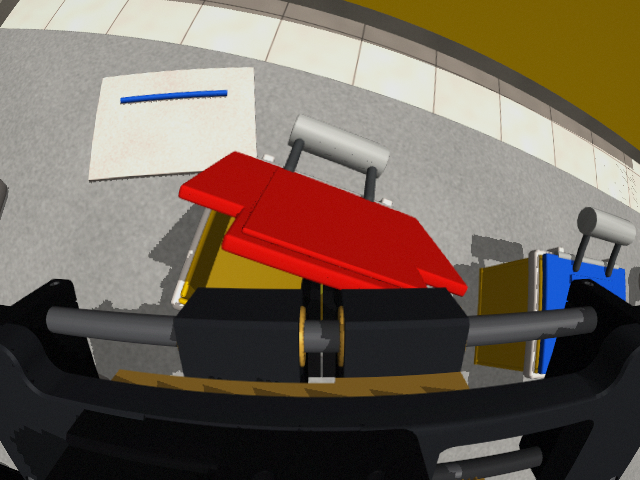

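The lid stands at about 0.9 rad, still resting on the fingers. I push on past the balance range.

```bash
python3 -m jog '{"xyz":[[3,-7,0],[3,-7,0],[3,-8,0],[3,-8,0],[3,-8,0]],"spin":[0,0,0,0,0]}'; python3 -c "
from h import *
show((.104,0,.265))
cv2.imwrite('pics/wrist7.png',snapshot('wrist'))"
```

```text
time_s: 13.42
tcp_pos: [0.6766, 0.1651, 0.2648]
tool_rot: [[0.193, -0.852, 0.487], [-0.959, -0.269, -0.092], [0.209, -0.449, -0.869]]
wrist_force: [0.3, -0.0, -0.2]
width: 0.0002
t 13.425 uvz [ 0.1023 -0.0007  0.2648] tilt 29.7 toolaxes in bin
 [[ 0.292 -0.819  0.494]
 [-0.933 -0.357 -0.04 ]
 [ 0.209 -0.449 -0.869]] 
F [ 0.3  0.  -0.2] q [ -35.2   15.9   13.   104.6   21.4   36.7 -113.8]
(0.104, 0, 0.265) -> [-0. -2.  1.]
```

View pics/wrist7.png

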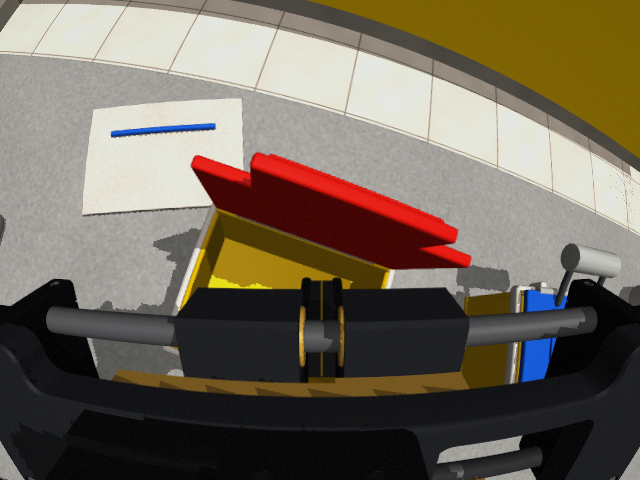

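```bash
python3 -m jog '{"xyz":[[0,5,-30],[0,5,-40],[-6,20,-40],[-6,20,-40],[0,0,0]],"spin":[0,0,0,0,0]}';python3 -m jog '{"xyz":[[0,0,0],[0,0,0],[0,0,0],[0,0,0]],"spin":[0,0,0,0]}'; python3 -c "
from h import *
show()
for n in ('wrist','side','top'):cv2.imwrite('pics/%s8.png'%n,snapshot(n))"
```

```text
time_s: 14.1
tcp_pos: [0.5574, 0.177, 0.3739]
tool_rot: [[0.191, -0.852, 0.488], [-0.959, -0.268, -0.092], [0.209, -0.451, -0.868]]
wrist_force: [0.8, 0.5, 0.7]
width: 0.0009
time_s: 14.6
tcp_pos: [0.5588, 0.1752, 0.3709]
tool_rot: [[0.189, -0.854, 0.485], [-0.959, -0.267, -0.096], [0.211, -0.447, -0.869]]
wrist_force: [0.0, 0.3, -0.0]
width: 0.0007
t 14.6 uvz [-0.016  -0.003   0.3709] tilt 29.6 toolaxes in bin
 [[ 0.288 -0.822  0.492]
 [-0.934 -0.354 -0.045]
 [ 0.211 -0.447 -0.869]] 
F [ 0.   0.3 -0. ] q [ -42.3    0.6   10.3  107.8   25.3   52.  -120.2]
```

View pics/wrist8.png

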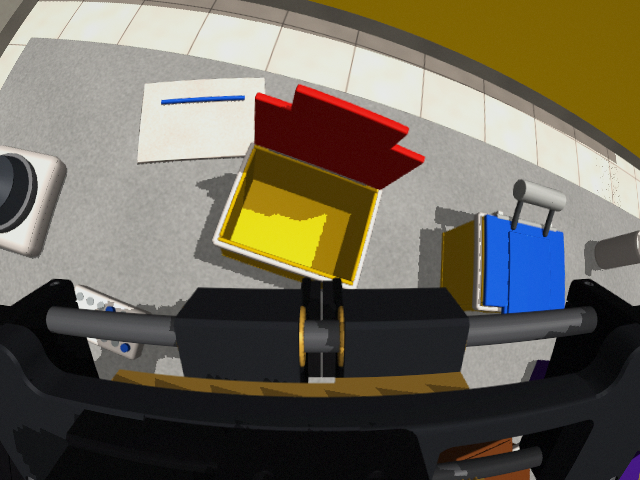

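View pics/side8.png

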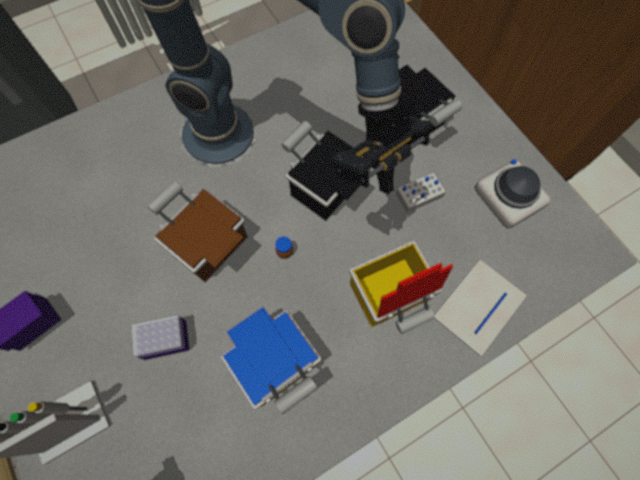

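View pics/top8.png

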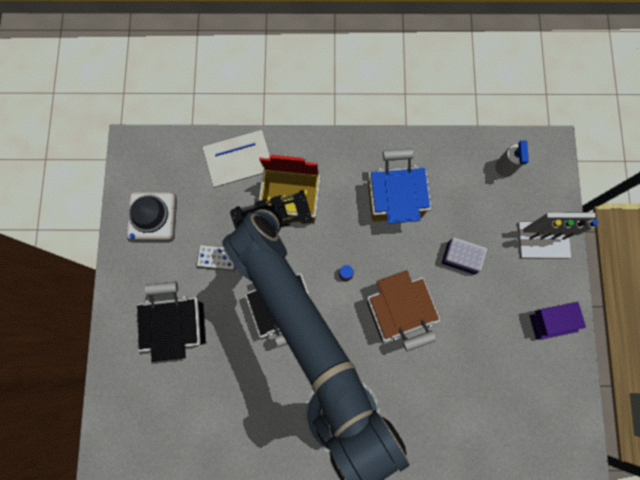

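The red lid stands upright at (415,290) in the side view and (290,165) in the top view. The bin and the other things are where they were, the blue lid is shut, and the gripper is clear with force about 0. I hand the job in.

```bash
python3 -c "
from h import *
print(r.close_job())"
```

```text
the job is handed in; nothing more can be done
None
```

The red lid is open and stays up by itself, and the job was handed in at about 14.8 s with the arm clear.

**How it was done:** The jog commands have no tilt. I tilted the gripper by pushing it past the arm's outer reach, then brought the closed fingertips under the tongue at about 30°. From there I pushed the lid steadily up along its arc to about 1.2 rad. It passed its balance point and swung on by itself, and I backed off up and to the rear.

**Last checks:**
- The wrist, side and top pictures all show the red lid nearly upright and the blue lid shut. The bin and everything else look to be in their original places.
- The wrist force is about 0 N, so nothing is touching the robot.

**What did not go cleanly:**
- **Contact on the way in:** the fingers met the tongue's edge at up to about 16 N sideways. I backed off, and the pictures then showed the bin in place to within about 1 mm.
- **High force reading:** one reading of about 37 N appeared during a fast joint motion in free space. The next reading was near 0 N and the pictures showed no contact.
- **Joint limits:** joints 4, 5, 6 and 7 ran right up to the end of their ranges for a while. Joint 4 once read 5.7497° against its limit of 5.75°.

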